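# Find the tin that is not empty

## Task

One of the three closed tins on the sloping stand still has something rolling about inside. Find it: lift one off, hold it level in the air, then tip it by about 30 degrees and feel for weight and rattle; if it is empty, put it back in its own bay as it lay and try the next. Gently set the one that is not empty upright near the middle of the shallow wooden tray. Do not shove the small round can or the small bottle beside the tray.

Things in the scene. Friction and masses are not known exactly. Their poses are not given: they have to be found in the camera images.
- tin_left: closed hollow steel tin, 90 (its x) x 50 (y) x 62 mm high, lid fixed; starts in the left bay, leaning 30 degrees. Origin: centre of its underside; z up through the lid. The three tins are alike: 0.14 to 0.18 kg empty. One of them (drawn anew each time, unseen) holds a loose 40 mm steel ball, 0.24 to 0.32 kg more, that rolls along its length. Grip across the 50 mm; 40 mm is free between tins
- tin_middle: closed hollow steel tin, 90 (its x) x 50 (y) x 62 mm high, lid fixed; starts in the middle bay, leaning 30 degrees. Origin: centre of its underside; z up through the lid. The three tins are alike: 0.14 to 0.18 kg empty. One of them (drawn anew each time, unseen) holds a loose 40 mm steel ball, 0.24 to 0.32 kg more, that rolls along its length. Grip across the 50 mm; 40 mm is free between tins
- tin_right: closed hollow steel tin, 90 (its x) x 50 (y) x 62 mm high, lid fixed; starts in the right bay, leaning 30 degrees. Origin: centre of its underside; z up through the lid. The three tins are alike: 0.14 to 0.18 kg empty. One of them (drawn anew each time, unseen) holds a loose 40 mm steel ball, 0.24 to 0.32 kg more, that rolls along its length. Grip across the 50 mm; 40 mm is free between tins
- bay_left (a point): where the origin of the tin in the left bay (as seen from the robot) rests, on the sloping board, when the tin's lower end lies against the stop strip
- bay_middle (a point): where the origin of the tin in the middle bay (as seen from the robot) rests, on the sloping board, when the tin's lower end lies against the stop strip
- bay_right (a point): where the origin of the tin in the right bay (as seen from the robot) rests, on the sloping board, when the tin's lower end lies against the stop strip
- stand: fixed plywood stand, 290 mm wide (y), 115 mm deep: a board that rises at 30 degrees from its front (-x side) to its back, stop strip 14 mm high along the lower edge, ribs 8 mm high between three bays 90 mm apart, left (+y) to right. Tins lie on it, long side up the slope, against the strip; tops up to 0.13 m. Origin: centre of its footprint on the table, z up
- tray: fixed shallow open wooden tray, 120 (x) x 160 (y) x 20 mm high outside, walls and floor 6 mm. Origin: centre of its underside on the table, z up
- tray_in (a point): centre of the tray's inner floor, 6 mm above the table
- small_can: bystander: small round can with a press lid, 69 mm across, 54 mm high, between the stand and the tray; origin at the centre of its underside
- small_bottle: bystander: small round bottle with a dark green cap, 47 mm across, 94 mm high, to the left of the tray; origin at the centre of its underside
Mind the look-alikes: they are no part of the job. Of the things shaped like the tray, the wooden one is meant.

How it is judged:
By the outcome, as a careful person would: the job done as asked, in the order asked, and still so for the second after the job is handed in, with the robot touching nothing.
It also fails if it takes over 72 s, if anything falls off the work surface, if the arm or the gripper's body presses on something with over 40 N, if the wrist force passes 120 N, or if a joint passes its speed limit or range.

## Robot

A 7-joint arm with a two-finger parallel gripper is mounted at the origin on a cart in front of the work surface, level with it; the furniture and walls round the work are solid. World frame = base frame: x ahead of the robot, y to its left, z up, the work surface at z = 0. Lengths are in m, angles in degrees, forces in N, time in s.
With the tool pointing down it reaches from about 0.425 to 0.875 m from the base axis. Payload 4.7 kg.
Tool frame: the origin (TCP) lies at the very end of the fingers, on their centre line; the grasp point (between the pads) lies 19 mm behind it (r.grip_depth is the distance from the TCP to the grasp point, in m); z points along the fingers, y is the line along which they close (so a half turn about z gives the same grasp; the last joint's range is limited). The gripper opens to 87 mm and grips with 3 to 60 N. Pads are 19 mm wide; open, the fingers measure 117 mm over their backs; the gripper's body (75 mm by 190 mm) begins 51 mm behind the grasp point.
Start: joints at [-71.843, 18.392, -4.016, 83.108, 1.295, 78.541, -3.26], TCP at [0.194, 0.62, 0.191] pointing down, gripper open.
Joint ranges: [-163.93, 163.93], [-17.29, 119.83], [-79.2, 71.16], [3.27, 140.29], [-89.18, 269.18], [5.43, 117.66], [-154.24, 154.24]. Speed limits (degrees/s): [147.25, 147.25, 180, 180, 180, 180, 180].

## Interface

Orientations are given as a 3x3 rotation matrix whose columns are the frame's x, y, z axes.
In Python, from rig import r, read_camera, camera_model, finish_job, spotter, readout gives the robot as it stands. The module is installed in compiled form; this text tells all that it offers. Calls block until the motion is done:
- r.reach(position, orientation): joint-space move of the TCP to a pose.
- r.move_linear(position, frame=None, rate=0.15, guard=None): straight line of the TCP; frame=None keeps the orientation; rate is the mean speed in m/s. With guard (N) it stops when the force on the tool has changed by that much, and returns True; else False.
- r.move_j(angles): joint-space move.
- r.release() and r.grasp(newtons=None): open the fingers fully, or close them until they stop; newtons is the grip in N (None keeps the last).
- r.sleep(seconds).
- r.ik(position, orientation): joint angles nearest the present ones, or None.
- read_camera(name): name is "scene" or "top" or "wrist"; returns the picture (400x640x3 uint8, red, green, blue); there is no depth.
- camera_model(name): a dict with "mtx" (3x3 intrinsics, pixels), "extrinsics" (4x4, takes a point from camera to world coordinates); the wrist camera has in their place "T_tool_cam" (4x4, takes a point from camera to tool coordinates, whose origin is the TCP and whose axes are the flange's). Camera axes: x right, y up, looking along -z (the intrinsics and any distortion apply to the point x, -y, -z); pixel columns grow to the right and rows downward; lengths in m; the calibration is good to about 2 mm. The wrist camera is an equidistant fisheye: a pixel r from the principal point sees the ray r / f radians off the axis. A picture is of the moment at which its call begins: read the wrist's pose just before it. camera_model takes no time and is no camera call.
A pose or a line that the arm cannot do raises r.Unreachable and nothing moves.
- finish_job(): hands the job in; it is judged then, once.
Trained networks look in the newest picture that a camera, given by its name, has taken for a name from the list of things; names that differ only in an ending like _2 or _b are one class to them, and where a whole thing is asked for, a point or a joint stands for the part that bears it (a point fixed in the world has none). Each returns a list of dicts, best first, with "conf" (0 to 1); they miss things now and then, are a little off and sometimes report something else, mostly with a low value. They report only what shows in the picture. A call takes as long as a camera call. They do not tell look-alikes from the thing itself.
- spotter.cut_out(camera, target): "region" (400x640 bool, what is visible of it) and "centre" ([column, row] in pixels, amid what is visible of it).
Readings, each from a call of its own:
- readout.read_time(): time.
- readout.read_joints(): joint angles.
- readout.read_qd(): joint speeds.
- readout.read_joint_efforts(): joint torques, N m.
- readout.read_tcp_pos(): TCP position.
- readout.read_tcp_rot(): TCP orientation.
- readout.read_wrist_force(): force on the tool from outside, world axes, zero at the start.
- readout.read_torque(): the same for the moment, N m.
- readout.read_opening(): finger opening in m.
- readout.read_gripper_force(): force on a finger pad.
Only numpy, scipy, OpenCV 4.12 (cv2) and the standard library are available. Lean on these libraries where they do the work, as an engineer would, in place of code of your own. Each camera call takes 0.05 s, during which the arm holds its last target. There are 200 camera calls.

## Working session

There is one attempt and no reset: what is moved stays moved. The work goes in short steps, each a Python script; the robot and the scene stay as the last script left them, time stands still between calls to the robot, and variables do not carry over. Pictures are saved under pics/ and viewed, at most 10 in all, crops included, and the job is handed in when it is done.

```bash
mkdir -p pics
python3 - <<'E'
from rig import *
import cv2,numpy as np
np.set_printoptions(precision=4,suppress=True)
for c in("scene","top"):
    im=read_camera(c); cv2.imwrite(f"pics/{c}0.png",im[:,:,::-1])
    m=camera_model(c); print(c,m)
    for t in("tin_left","stand","tray","small_can","small_bottle"):
        print(t,[(round(d["conf"],2),np.round(d["centre"]),int(d["region"].sum())) for d in spotter.cut_out(c,t)])
print(readout.read_time(),readout.read_tcp_rot())
E
```

```text
scene {'mtx': array([[483.1293,   0.    , 325.1298],
       [  0.    , 483.1293, 201.5578],
       [  0.    ,   0.    ,   1.    ]]), 'extrinsics': array([[-0.8516,  0.2281, -0.4719, -0.4231],
       [-0.524 , -0.3921,  0.7561,  1.6037],
       [-0.0126,  0.8912,  0.4535,  0.9556],
       [ 0.    ,  0.    ,  0.    ,  1.    ]])}
tin_left [(0.54, array([346., 161.]), 329), (0.17, array([332., 221.]), 20)]
stand [(0.78, array([360., 175.]), 589)]
tray [(0.84, array([233., 276.]), 931), (0.47, array([332., 224.]), 52)]
small_can [(0.69, array([358., 200.]), 249)]
small_bottle [(0.55, array([288., 242.]), 320)]
top {'mtx': array([[449.431 ,   0.    , 311.9811],
       [  0.    , 449.431 , 197.211 ],
       [  0.    ,   0.    ,   1.    ]]), 'extrinsics': array([[ 0.4622,  0.8023, -0.3778, -0.1752],
       [-0.8867,  0.4132, -0.2073, -0.2456],
       [-0.0102,  0.4308,  0.9024,  1.7238],
       [ 0.    ,  0.    ,  0.    ,  1.    ]])}
tin_left [(0.54, array([404., 219.]), 394)]
stand [(0.6, array([430., 240.]), 1074)]
tray [(0.68, array([219., 150.]), 700), (0.66, array([307., 214.]), 1097)]
small_can [(0.56, array([345., 234.]), 263)]
small_bottle [(0.53, array([250., 180.]), 146), (0.25, array([344., 236.]), 263)]
0.6 [[-0.9545  0.2981  0.    ]
 [ 0.2981  0.9545  0.0001]
 [-0.      0.0001 -1.    ]]
```

```bash
python3 -c "
import cv2
a=cv2.imread('pics/top0.png')[90:320,150:520];cv2.imwrite('pics/t1.png',cv2.resize(a,None,fx=2.15,fy=2.15,interpolation=2))
a=cv2.imread('pics/scene0.png')[100:340,150:520];cv2.imwrite('pics/s1.png',cv2.resize(a,None,fx=2.15,fy=2.15,interpolation=2))"
```

```text
(no output)
```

View pics/t1.png

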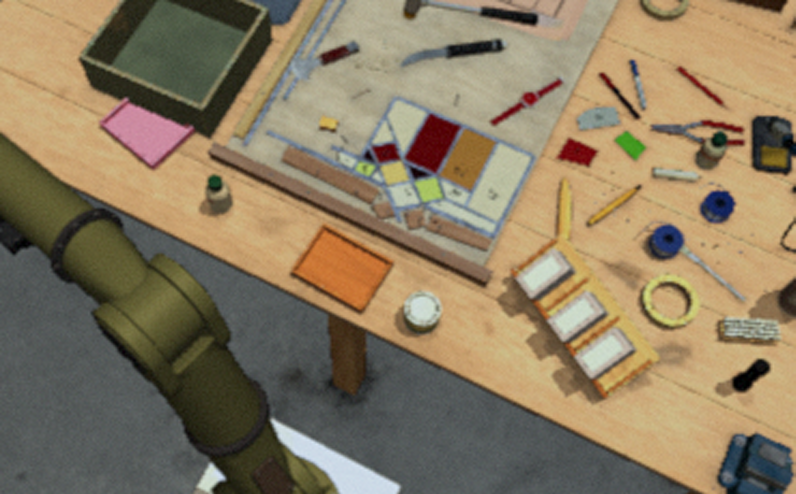

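View pics/s1.png

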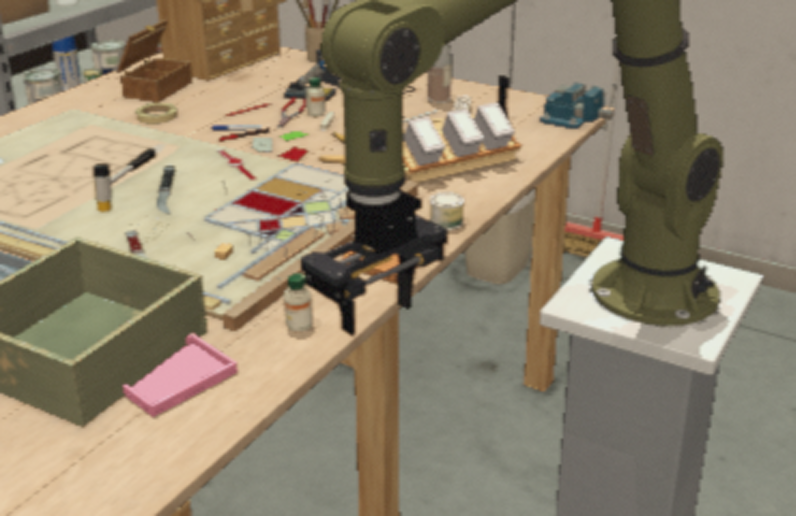

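The top view shows the orange wooden tray at about px (309,215). The pink dish is a look-alike. The can is at (346,235), the bottle at (250,180), and the stand holds three white tins at about (403,218), (418,236) and (431,254). Next I'll get rough world positions, then a wrist view.

```bash
cat > h.py <<'E'
from rig import *
import cv2,numpy as np
np.set_printoptions(precision=4,suppress=True)
def ray(cam,px,T=None):
    m=camera_model(cam);K=m["mtx"]
    u=np.array([(px[0]-K[0,2])/K[0,0],(px[1]-K[1,2])/K[1,1]])
    if cam=="wrist":
        th=np.hypot(*u); k=np.sin(th)/max(th,1e-9); d=np.array([u[0]*k,-u[1]*k,-np.cos(th)]); E=T@m["T_tool_cam"]
    else: d=np.array([u[0],-u[1],-1.]);E=m["extrinsics"]
    return E[:3,3],E[:3,:3]@d
def proj(cam,P,T=None):
    m=camera_model(cam);K=m["mtx"]; E=T@m["T_tool_cam"] if cam=="wrist" else m["extrinsics"]
    p=(np.atleast_2d(P)-E[:3,3])@E[:3,:3]; v=np.c_[p[:,0],-p[:,1]]; z=-p[:,2]
    if cam=="wrist":
        r=np.linalg.norm(v,axis=1); s=np.arctan2(r,z)/r
    else: s=1/z
    return v*s[:,None]*[K[0,0],K[1,1]]+K[:2,2]
def at(cam,px,z,T=None):
    o,d=ray(cam,px,T);return o+d*(z-o[2])/d[2]
def tool():
    T=np.eye(4);T[:3,:3]=readout.read_tcp_rot();T[:3,3]=readout.read_tcp_pos();return T
def down(yaw):  # tool y axis (closing) at yaw
    y=np.array([np.cos(yaw),np.sin(yaw),0]);z=np.array([0,0,-1.]);return np.c_[np.cross(y,z),y,z]
E
python3 - <<'E'
from h import *
for n,p,z in(("tray",(309,214.6),.012),("can",(346,235),.05),("bottle",(250,178),.08),("tA",(403,218),.1),("tB",(418,236.5),.1),("tC",(431,254),.1),("sc0",(388,215),0),("sc1",(428,273),0),("sc2",(455,255),.0)): print(n,at("top",p,z))
print(camera_model("wrist"))
E
```

```text
tray [0.465  0.1217 0.012 ]
can [ 0.4401 -0.0578  0.05  ]
bottle [0.4736 0.4011 0.08  ]
tA [ 0.5877 -0.2305  0.1   ]
tB [ 0.5428 -0.3111  0.1   ]
tC [ 0.4997 -0.3806  0.1   ]
sc0 [ 0.6187 -0.169   0.    ]
sc1 [ 0.4628 -0.4066  0.    ]
sc2 [ 0.5813 -0.4752  0.    ]
{'mtx': array([[309.7069,   0.    , 319.8024],
       [  0.    , 309.7069, 202.366 ],
       [  0.    ,   0.    ,   1.    ]]), 'T_tool_cam': array([[-0.0001,  0.967 ,  0.2548,  0.0705],
       [ 1.    , -0.    ,  0.0006,  0.0002],
       [ 0.0006,  0.2548, -0.967 , -0.1943],
       [ 0.    ,  0.    ,  0.    ,  1.    ]])}
```

Run:
```python
from h import *
yaw=np.radians(60)
for s in(0,np.pi):
    R=down(yaw+s)
    a=np.radians(30); x=np.array([np.sin(np.radians(60)),-.5,0]); zt=np.array([0,0,1.])
    z=np.sin(a)*x-np.cos(a)*zt; y=R[:,1]; G=np.c_[np.cross(y,z),y,z]
    for p in((.55,-.31,.32),(.59,-.23,.06),(.5,-.38,.06)): print(s,p,r.ik(p,R),r.ik(p,G))
print(readout.read_time())
```

```text
0 (0.55, -0.31, 0.32) [-12.8662  19.8482  54.3925  74.8701 -16.049   93.134   98.9487] [ -8.2102 -13.1056  28.5847 105.7325  12.6466  56.4456  77.1488]
0 (0.59, -0.23, 0.06) [-17.197   27.4482  46.6288  95.8137 -21.496   66.1211  95.0707] [-39.9606   3.233   55.6882 125.4325  11.7475  24.1042  65.4829]
0 (0.5, -0.38, 0.06) [ -6.623   29.6282  54.1798  96.7571 -25.8015  67.0707 114.3401] [ 30.471    2.3157   6.7051 124.8817  -9.6779  23.3011 104.9851]
3.141592653589793 (0.55, -0.31, 0.32) [-16.6191  21.9325  60.9979  74.9826 -19.1097  93.7527 -78.7811] [ 17.9032 -10.3387   6.661  105.0413   4.621   55.3984 -96.8365]
3.141592653589793 (0.59, -0.23, 0.06) [-26.3047  33.8927  61.129   96.0827 -31.5001  69.1641 -77.6017] [ -47.1687    3.8167   63.4094  125.5532    9.599    23.9131 -112.4781]
3.141592653589793 (0.5, -0.38, 0.06) [-10.8074  33.139   61.1474  96.8736 -30.9088  68.7696 -61.9189] [-23.6959   2.0511  62.5562 126.3069 -15.0542  23.6887 -69.3947]
0.6
```

Run:
```python
from h import *
r.move_linear([.194,.62,.30],rate=.25)
for i,(p,yaw) in enumerate((((.5,.08,.30),90),((.53,-.30,.30),60))):
    r.reach(p,down(np.radians(yaw)))
    T=tool(); im=read_camera("wrist"); np.save(f"w{i}.npy",T); cv2.imwrite(f"pics/w{i}.png",im[:,:,::-1])
    print(T[:3,3],readout.read_time(),readout.read_wrist_force())
    for t in ("tray","small_can") if i==0 else ("tin_left",):
        for d in spotter.cut_out("wrist",t):
            print(t,d["conf"],d["centre"],d["region"].sum()); c=cv2.findContours(d["region"].astype(np.uint8),0,1)[0]; c=max(c,key=cv2.contourArea); print(cv2.boxPoints(cv2.minAreaRect(c)).round().tolist())
```

```text
[0.4999 0.0812 0.2999] 3.45 [-0.152   0.3432  0.4729]
tray 0.78 [343.7, 146.5] 7896
[[291.0, 182.0], [297.0, 103.0], [402.0, 112.0], [396.0, 191.0]]
tray 0.72 [575.2, 199.2] 2293
[[543.0, 223.0], [561.0, 167.0], [609.0, 182.0], [592.0, 238.0]]
small_can 0.41 [343.7, 148.1] 7835
[[291.0, 181.0], [298.0, 103.0], [402.0, 112.0], [395.0, 190.0]]
[ 0.5311 -0.2979  0.2997] 5.0167 [-0.1755  0.0343  0.408 ]
tin_left 0.69 [388.6, 193.1] 3050
[[365.0, 155.0], [409.0, 155.0], [409.0, 228.0], [365.0, 228.0]]
```

View pics/w0.png

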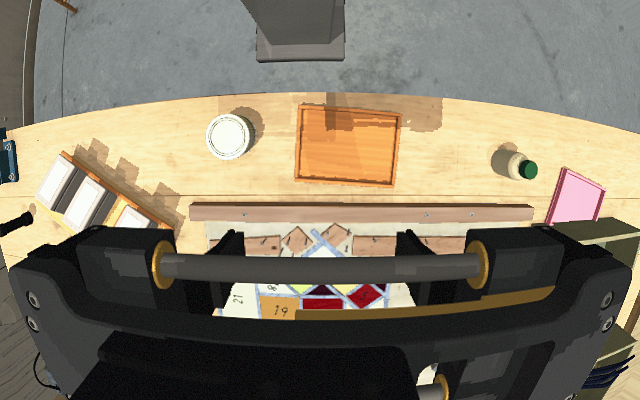

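View pics/w1.png

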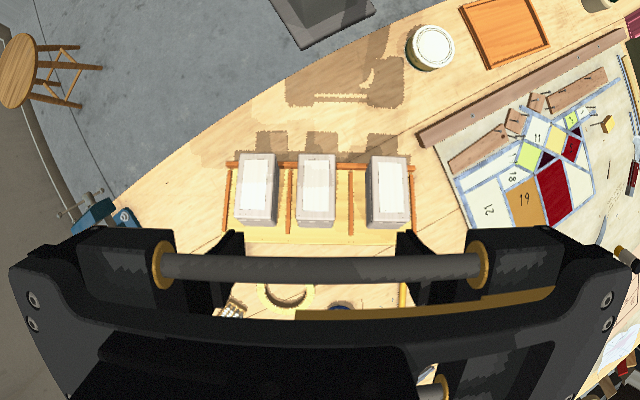

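The wrist views show the orange tray in w0 with corners at about (299,104), (401,112), (395,186) and (294,182), and the can at (229,137). In w1 the three tins are at about (257,189), (316,189) and (388,192). I'll zoom in to read the tin corners.

```bash
python3 -c "
import cv2
a=cv2.imread('pics/w1.png')[140:250,215:425];a=cv2.resize(a,None,fx=3.8,fy=3.8,interpolation=cv2.INTER_CUBIC)
for i in range(0,210,20):cv2.putText(a,str(215+i),(int(i*3.8),10),0,.35,(0,0,255));cv2.line(a,(int(i*3.8),12),(int(i*3.8),20),(0,0,255))
for i in range(0,110,10):cv2.putText(a,str(140+i),(0,int(i*3.8)+4),0,.35,(0,0,255));cv2.line(a,(24,int(i*3.8)),(32,int(i*3.8)),(0,0,255))
cv2.imwrite('pics/z.png',a)"
```

```text
(no output)
```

View pics/z.png

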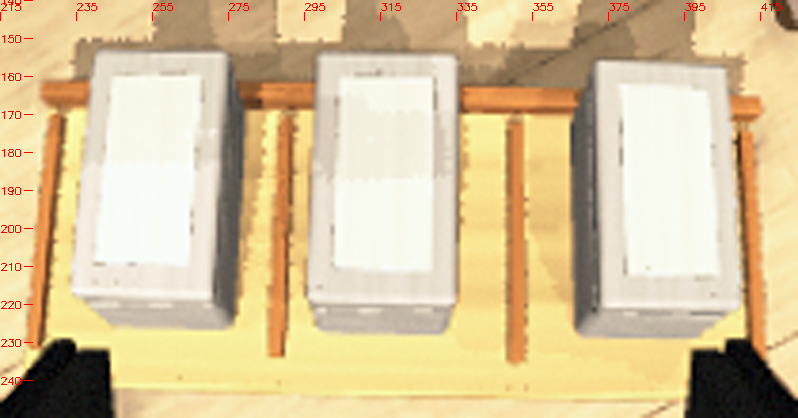

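```bash
cat > fit.py <<'E'
from h import *
from scipy.optimize import least_squares
T=np.load("w1.npy")
C=np.array([[97,52],[228,53],[215,299],[72,294],[319,55],[457,57],[455,306],[308,301],[596,61],[726,66],[738,310],[600,307]])/3.8+[215,140]
a=np.radians(30)
def frame(yaw):
    x=np.array([np.cos(yaw),np.sin(yaw),0]);y=np.array([-x[1],x[0],0]);z=np.array([0,0,1.])
    return np.c_[np.cos(a)*x+np.sin(a)*z,y,-np.sin(a)*x+np.cos(a)*z],x,y
def origins(p):
    F,x,y=frame(p[0]); return F,[p[1]*x+p[i]*y+[0,0,p[2]] for i in(3,4,5)]
L=np.array([[-45,-25,62],[-45,25,62],[45,25,62],[45,-25,62]])/1e3
def res(p,w=True):
    F,O=origins(p); e=(np.vstack([proj("wrist",o+L@F.T,T) for o in O])-C)
    return np.r_[e.ravel(),(p[2]-.0535)/.003]
s=least_squares(res,[np.radians(-30),.62,.054,-.09,0,.09])
if __name__=="__main__":
    print(np.degrees(s.x[0]),s.x,np.abs(s.fun).round(1)); F,O=origins(s.x); print(O)
    s2=least_squares(lambda p:res(p)[:-1],s.x); print("free z",s2.x)
    # check in top view & scene: rim centre
    top=np.array(O)+.062*F[:,2]; print("top",proj("top",top)); print("scene",proj("scene",top))
    T0=np.load("w0.npy")
    t=np.array([at("wrist",q,.02,T0) for q in((299,104),(401,112),(395,187),(294,183))]);print("tray",t,t.mean(0),[np.linalg.norm(t[i]-t[i-1]) for i in range(4)],at("top",(309,214.6),.012))
    print("can",at("wrist",(229,134),.054,T0))
E
python3 fit.py
```

```text
-31.18835426075971 [-0.5443  0.6505  0.0482 -0.0647  0.0158  0.1135] [0.4 0.2 0.9 0.4 0.1 0.3 0.5 0.4 0.5 0.6 0.4 0.3 0.6 0.  0.5 0.4 1.1 0.2
 0.1 0.2 1.1 0.2 0.2 0.4 1.8]
[array([ 0.523 , -0.3922,  0.0482]), array([ 0.5647, -0.3233,  0.0482]), array([ 0.6153, -0.2398,  0.0482])]
free z [-0.5443  0.6517  0.0428 -0.0658  0.0158  0.1148]
top [[429.7013 254.0536]
 [416.7285 236.8923]
 [401.5829 216.8566]]
scene [[380.3662 154.5809]
 [366.019  157.6129]
 [348.0548 161.4092]]
tray [[0.4008 0.0493 0.02  ]
 [0.4098 0.2062 0.02  ]
 [0.5288 0.2009 0.02  ]
 [0.5232 0.0406 0.02  ]] [0.4657 0.1243 0.02  ] [np.float64(0.12265975406826612), np.float64(0.15708697786860001), np.float64(0.1190960629771195), np.float64(0.16038097407469576)] [0.465  0.1217 0.012 ]
can [ 0.4431 -0.0509  0.054 ]
```

```bash
cat > job.py <<'E'
from fit import *
F,O=origins(s.x); _,X,Y=frame(s.x[0]); Z=np.array([0,0,1.])
TIN=dict(right=O[0],middle=O[1],left=O[2])
def rot(t):  # tool tipped by t degrees (30 = as in the bay), closing along stand y
    t=np.radians(t); z=np.sin(t)*X-np.cos(t)*Z; return np.c_[np.cross(Y,z),Y,z]
H=.018
def tcp(n,sh,up): return TIN[n]+sh*Y+(H+up)*F[:,2]
def hold(n): return TIN[n]+.03*X+Z*.24
def sense(tag):
    r.sleep(.5); f=np.mean([readout.read_wrist_force() for _ in range(5)],0); m=np.mean([readout.read_torque() for _ in range(5)],0)
    print(tag,"F",f,"M",m,"M.y",m@Y,"open",readout.read_opening(),"t",readout.read_time()); return f
def test(n,sh):
    r.release() if readout.read_opening()<.08 else None
    r.reach(tcp(n,sh,.09),rot(30)); sense("free")
    print("hit",r.move_linear(tcp(n,sh,0),rate=.1,guard=15),readout.read_tcp_pos()-tcp(n,sh,0))
    r.grasp(40); r.move_linear(tcp(n,sh,.10),rate=.12)
    r.move_linear(hold(n),rot(0),rate=.15); sense("level")
    r.move_linear(hold(n)+.001*Z,rot(-30),rate=.01 if 0 else .001/1.2)
    sense("tip"); return
def back(n,sh):
    r.move_linear(hold(n),rot(0),rate=.001/1.0)
    r.move_linear(tcp(n,sh,.10),rot(30),rate=.15)
    print("hit",r.move_linear(tcp(n,sh,.001),rate=.08,guard=12),readout.read_tcp_pos()-tcp(n,sh,0))
    r.release(); r.move_linear(tcp(n,sh,.09),rate=.15); print("t",readout.read_time())
E
python3 - <<'E'
from job import *
for n in TIN: print(n,TIN[n],[None if (q:=r.ik(*a)) is None else q.round(0) for a in((tcp(n,0,0),rot(30)),(hold(n),rot(0)),(hold(n),rot(-30)))])
# board points of ribs as a check: stand-frame y of rib pixels
T=np.load("w1.npy"); 
for u,v in((285,200),(515,200),(45,200),(752,200)):
    o,d=ray("wrist",(215+u/3.8,140+v/3.8),T); n=F[:,2]; P=o+d*(((O[1]+.008*n-o)@n)/(d@n)); print(P@Y)
E
```

```text
right [ 0.523  -0.3922  0.0482] [array([-29.,   7.,  69., 124., -23.,  25., 116.]), array([ -3.,  30.,  59.,  70., -25.,  93., 110.]), None]
middle [ 0.5647 -0.3233  0.0482] [array([-38.,   5.,  66., 125.,  -6.,  23.,  91.]), array([ -9.,  29.,  58.,  70., -24.,  93., 102.]), None]
left [ 0.6153 -0.2398  0.0482] [array([-45.,   8.,  62., 123.,   3.,  24.,  72.]), array([-16.,  30.,  56.,  69., -24.,  93.,  94.]), None]
-0.022862331187852056
0.06616265207226313
-0.11910735356177822
0.16225325295882337
```

Run:
```python
from job import *
for n in TIN:
  for dz in(.12,.16,.2,.24,.3,.36):
    print(n,dz,[(dx,int(r.ik(TIN[n]+dx*X+Z*dz,rot(-30)) is not None),int(r.ik(TIN[n]+dx*X+Z*dz,rot(-25)) is not None),int(r.ik(TIN[n]+dx*X+Z*dz,rot(0)) is not None)) for dx in(-.15,-.1,-.05,0,.05,.1,.15)])
```

```text
right 0.12 [(-0.15, 1, 1, 1), (-0.1, 1, 1, 1), (-0.05, 1, 1, 1), (0, 1, 1, 1), (0.05, 0, 1, 1), (0.1, 0, 0, 1), (0.15, 0, 0, 1)]
right 0.16 [(-0.15, 1, 1, 1), (-0.1, 1, 1, 1), (-0.05, 1, 1, 1), (0, 0, 1, 1), (0.05, 0, 1, 1), (0.1, 0, 0, 1), (0.15, 0, 0, 1)]
right 0.2 [(-0.15, 1, 1, 1), (-0.1, 1, 1, 1), (-0.05, 1, 1, 1), (0, 0, 1, 1), (0.05, 0, 0, 1), (0.1, 0, 0, 1), (0.15, 0, 0, 1)]
right 0.24 [(-0.15, 1, 1, 1), (-0.1, 0, 1, 1), (-0.05, 0, 1, 1), (0, 0, 0, 1), (0.05, 0, 0, 1), (0.1, 0, 0, 1), (0.15, 0, 0, 1)]
right 0.3 [(-0.15, 0, 1, 1), (-0.1, 0, 0, 1), (-0.05, 0, 0, 1), (0, 0, 0, 1), (0.05, 0, 0, 1), (0.1, 0, 0, 1), (0.15, 0, 0, 1)]
right 0.36 [(-0.15, 0, 0, 1), (-0.1, 0, 0, 1), (-0.05, 0, 0, 1), (0, 0, 0, 1), (0.05, 0, 0, 1), (0.1, 0, 0, 1), (0.15, 0, 0, 0)]
middle 0.12 [(-0.15, 1, 1, 1), (-0.1, 1, 1, 1), (-0.05, 1, 1, 1), (0, 1, 1, 1), (0.05, 0, 1, 1), (0.1, 0, 0, 1), (0.15, 0, 0, 1)]
middle 0.16 [(-0.15, 1, 1, 1), (-0.1, 1, 1, 1), (-0.05, 1, 1, 1), (0, 0, 1, 1), (0.05, 0, 1, 1), (0.1, 0, 0, 1), (0.15, 0, 0, 1)]
middle 0.2 [(-0.15, 1, 1, 1), (-0.1, 1, 1, 1), (-0.05, 1, 1, 1), (0,
[... 515 characters left out ...]
0, 1, 1, 1), (0.05, 0, 1, 1), (0.1, 0, 0, 1), (0.15, 0, 0, 1)]
left 0.16 [(-0.15, 1, 1, 1), (-0.1, 1, 1, 1), (-0.05, 1, 1, 1), (0, 0, 1, 1), (0.05, 0, 0, 1), (0.1, 0, 0, 1), (0.15, 0, 0, 1)]
left 0.2 [(-0.15, 1, 1, 1), (-0.1, 1, 1, 1), (-0.05, 1, 1, 1), (0, 0, 1, 1), (0.05, 0, 0, 1), (0.1, 0, 0, 1), (0.15, 0, 0, 1)]
left 0.24 [(-0.15, 1, 1, 1), (-0.1, 0, 1, 1), (-0.05, 0, 1, 1), (0, 0, 0, 1), (0.05, 0, 0, 1), (0.1, 0, 0, 1), (0.15, 0, 0, 1)]
left 0.3 [(-0.15, 0, 1, 1), (-0.1, 0, 0, 1), (-0.05, 0, 0, 1), (0, 0, 0, 1), (0.05, 0, 0, 1), (0.1, 0, 0, 1), (0.15, 0, 0, 1)]
left 0.36 [(-0.15, 0, 0, 1), (-0.1, 0, 0, 1), (-0.05, 0, 0, 1), (0, 0, 0, 1), (0.05, 0, 0, 1), (0.1, 0, 0, 1), (0.15, 0, 0, 0)]
```

```bash
python3 - <<'E'
t=open('job.py').read()
t=t.replace("+.03*X+Z*.24","-.08*X+Z*.19").replace("r.move_linear(hold(n)+.001*Z,rot(-30),rate=.01 if 0 else .001/1.2)","r.reach(hold(n),rot(-30))").replace("r.move_linear(hold(n),rot(0),rate=.001/1.0)","r.reach(hold(n),rot(0))")
open('job.py','w').write(t)
E
python3 - <<'E'
from job import *
test("left",0)
T=tool();np.save("w2.npy",T);cv2.imwrite("pics/w2.png",read_camera("wrist")[:,:,::-1])
E
```

```text
free F [-0.1006  0.0138  0.5429] M [ 0.246   0.5415 -0.0068] M.y 0.5906466876129042 open 0.08696780564619293 t 6.425
hit False [ 0.0001 -0.0001  0.0002]
level F [-0.3958 -0.0937 -4.7984] M [-0.0308 -0.0942  0.0058] M.y -0.0964916901047029 open 0.04929065708547511 t 10.4667
tip F [-0.2716 -0.8227 -4.7308] M [-0.6018 -0.9304 -0.0203] M.y -1.1075447998968682 open 0.049756046711572154 t 11.6583
```

View pics/w2.png

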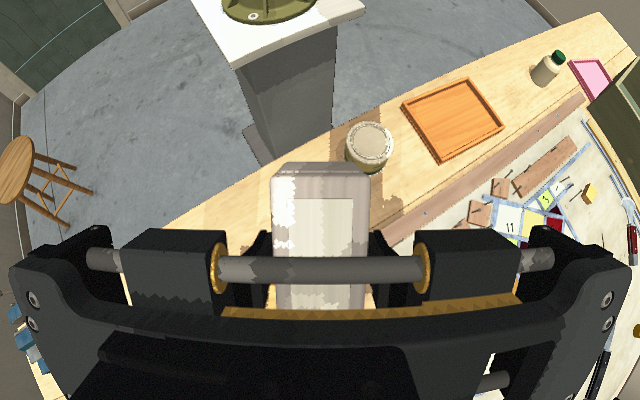

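The left tin pulls about 5.2 N, well above the 1.8 N an empty one could weigh, and the moment shifted when I tipped it, so it holds the ball. The w2 picture shows it gripped squarely. Now I'll set it in the tray.

Run:
```python
from job import *
r.reach(hold("left"),rot(0))
c=np.array([.466,.123]);R=down(np.radians(-3))
r.reach([*c,.20],R); r.sleep(.3); print(readout.read_wrist_force(),readout.read_time())
r.move_linear([*c,.045],rate=.1); r.sleep(.3); f0=np.array(readout.read_wrist_force())
h=r.move_linear([*c,.014],rate=.015,guard=2.5); p=readout.read_tcp_pos()
print("hit",h,p,f0,readout.read_wrist_force(),readout.read_time())
```

```text
[ 0.4779 -0.664  -4.1439] 14.2583
hit True [0.4659 0.1229 0.0194] [ 0.0999 -0.4551 -4.5542] [ 1.02   -0.2445  5.2763] 17.775
```

Contact came at TCP z 0.0194, level with the tray rims. In this orientation the opening fingers would brush the rims. I'll lift, turn 90° so they open along the tray's 160 mm side, and set it down again.

Run:
```python
from job import *
c=np.array([.466,.123]);R=down(np.radians(87))
r.move_linear([*c,.10],rate=.12); r.reach([*c,.10],R); r.move_linear([*c,.032],rate=.08); r.sleep(.3)
h=r.move_linear([*c,.016],rate=.01,guard=2); p=np.array(readout.read_tcp_pos())
print("hit",h,p,readout.read_wrist_force(),readout.read_time())
r.move_linear(p+[0,0,.0003],rate=.01); print(readout.read_wrist_force())
r.release(); print(readout.read_tcp_pos()); r.move_linear(p+[0,0,.13],rate=.12); r.reach([.54,.123,.28],R)
np.save("w3.npy",tool()); cv2.imwrite("pics/w3.png",read_camera("wrist")[:,:,::-1]); print(readout.read_time(),readout.read_wrist_force())
```

```text
hit True [0.4661 0.123  0.0194] [-0.2556  0.4638  5.8357] 22.4583
[ 0.4055  0.3725 -1.5859]
[0.466  0.123  0.0197]
25.7 [-0.4951 -1.082   0.1537]
```

View pics/w3.png

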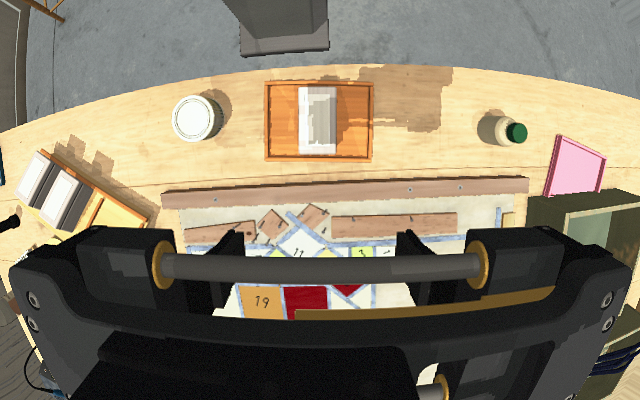

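The tin stands upright in the middle of the tray at about (318,120). The can at (197,118), the bottle at (508,130) and the other two tins look undisturbed.

```bash
python3 -c "
from rig import *
r.sleep(.5); print(finish_job())"
```

```text
the job is handed in; nothing more can be done
None
```

The left tin was the one with the ball: it pulled about 5.2 N where an empty tin would weigh at most 1.8 N, so the other two were left untouched. I set it upright in the middle of the wooden tray and handed the job in at about 26 s of the 72 s allowed.

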